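# Back out the captive wing screw of a paint sprayer's filter cover

## Task

I want to clean the filter of the paint sprayer. Take the spring-loaded captive wing screw in the middle of the round filter cover, pull it straight up against its spring until its thread can engage, turn it anticlockwise (seen from above) to its stop, and let go so that it stays up, backed out. Leave the identical screw on the oblong cover alone.

Things in the scene. Friction and masses are not known exactly. Their poses are not given: they have to be found in the camera images.
- filter_screw_grip (a point): On the axis of the screw to back out: black upright wing 34 mm long (x), 12 thick (y: pinch), 36 high (z up), centre of the round cover (aluminium, 120 mm wide) on the grey sprayer box (260x340x150 mm). 23 mm above the wing's lower edge, 13 below its top, 38 above the cover; under the wing a 22 mm wide disc 6 high, then a boss 28 wide, 8 high. Moves and turns with the screw. Either cover may be left.
- filter_screw_lift (a joint): How far that screw is pulled up, m. 0: held down by its spring (3 N, 7 N at 0.018). A slot stops it turning (about 0.1 rad play) below 0.014; unturned, it meets an upper stop at 0.020, so pull about 0.017. Turning then drives it along its thread, 4 mm further up: 0.018 to 0.024 when fully turned. Let go, it sinks onto the thread and stays at about 0.018.
- filter_screw_turn (a joint): Turn of that screw, rad, growing anticlockwise seen from above: 0 to 0.08 at the start, stop at 1.2 (about 69 degrees, one grasp). The thread's friction holds it when let go.
- brush_screw_grip (a point): The same point on the identical wing screw to leave alone, in the middle of the oblong aluminium cover (150 x 64 mm, 10 mm thick) beside the round one, about 170 mm from the other screw. Same axes.

How it is judged:
By the outcome, as a careful person would: the job done as asked, in the order asked, and still so for the second after the job is handed in, with the robot touching nothing.
It also fails if it takes over 32 s, if anything falls off the work surface, if the arm or the gripper's body presses on something with over 40 N, if the wrist force passes 120 N, or if a joint passes its speed limit or range.

## Robot

A 6-joint arm with a two-finger parallel gripper is mounted at the origin on the work surface. World frame = base frame: x ahead of the robot, y to its left, z up, the work surface at z = 0. Lengths are in mm, angles in rad, forces in N, time in s.
With the tool pointing down it reaches from about 350 to 975 mm from the base axis. Payload 7.1 kg.
Tool frame: the origin (TCP) lies between the finger pads; the fingertips stand 19 mm ahead of it and the grasp point (between the pads) is the TCP; z points along the fingers, y is the line along which they close (so a half turn about z gives the same grasp; the last joint's range is limited). The gripper opens to 88 mm and grips with 3 to 60 N. Pads are 20 mm wide; open, the fingers measure 115 mm over their backs; the gripper's body (75 mm by 178 mm) begins 61 mm behind the grasp point.
Start: joints at [1.121, 0.423, 1.63, -0, 1.089, -0.019], TCP at [260.966, 567.892, 241.675] pointing down, gripper open.
Joint ranges: [-3, 3], [-0.9, 2.11], [0.09, 2.58], [-1.31, 4.45], [0.11, 2.69], [-2.54, 2.54]. Speed limits (rad/s): [2.39, 2.39, 3.01, 3.14, 3.14, 3.14].

## Interface

Orientations are given as a rotation vector (axis times angle).
In Python, from workcell import ctrl gives the robot as it stands.
- The arm moves only by the tool arm_command, never from a script. Its argument "series" is a list of rows, each an object with "linear": the shift along the tool's x, y, z in m, a list of three; "turn": the turn about the tool's z in rad. A call has 1 to 10 rows; each row shifts and turns the commanded pose from where the row before left it, along the tool's axes as they then stand; what a row does not reach is not made up. A row lasts 1/10 s, in which the tool goes at most 50 mm and 8.59 degrees, less where a joint would pass 70% of its speed; a pose out of reach is approached as far as the arm can. A call with a gripper value outside its range is refused whole. "jaw" is the opening, from -1 (shut) to 1 (fully open), set as the call begins (left out, the last holds). The fingers move at their own pace and stop on an object; the grip force is fixed at half the most. Time passes only in rows, so rows that do not move let the fingers close. It gives the time, the measured TCP pose, the force, the opening and the grip force at its end, in the units of the state.
- ctrl.get_obs(): the state, without advancing time (a new reading comes with each control period).
- ctrl.get_image(name): name is "side" or "top"; returns a dict with "frame" (480x640x3 uint8, blue, green, red), "fx", "fy", "cx", "cy" (pixels), "rvec" (rotation vector, rad) and "tvec" (3), from world to camera coordinates, as OpenCV has them. Camera axes: x right, y down, z forward; pixel columns grow to the right and rows downward; lengths in mm; the calibration is good to about 2 mm. A picture is of the moment at which its call begins. There is no depth.
- ctrl.close_job(): hands the job in; it is judged then, once.
The state is a dict: "t": time; "qpos": joint angles; "qvel": joint speeds; "joint_torque": joint torques, N m; "ee_pos": TCP position; "orientation": TCP orientation; "ft_force": force on the tool from outside, world axes, zero at the start; "moment": the same for the moment, N m; "width": finger opening in mm; "grasp_force": force on a finger pad.
Only numpy, scipy, OpenCV 4.12 (cv2) and the standard library are available. Lean on these libraries where they do the work, as an engineer would, in place of code of your own. Each camera call takes 0.05 s, during which the arm holds its last target. There are 200 camera calls.

## Working session

There is one attempt and no reset: what is moved stays moved. The work goes in short steps, Python scripts to look and compute and a tool call to move; the robot and the scene stay as the last step left them, time stands still between calls to the robot, and variables do not carry over. Pictures are saved under pics/ and viewed, at most 10 in all, crops included, and the job is handed in when it is done.

Besides the shell and the picture viewer there is one more tool, called after "Request:" by a JSON object that holds its "name" and its "arguments", one argument or row to a line. arm_command: Moves the arm, as the interface text tells. Its arguments: {"type":"object","properties":{"series":{"type":"array"},"jaw":{"type":"number"}},"required":["series"]}

```bash
mkdir -p pics; cat > h.py <<'E'
import sys; sys.path.insert(0,'.')
from workcell import ctrl
import numpy as np, cv2
def cam(n):
    d=ctrl.get_image(n); return d
def K(d): return np.array([[d['fx'],0,d['cx']],[0,d['fy'],d['cy']],[0,0,1.]])
def onplane(d,uv,z):
    R=cv2.Rodrigues(np.array(d['rvec'],float))[0]; t=np.array(d['tvec'],float).ravel()
    C=-R.T@t; r=R.T@np.linalg.inv(K(d))@np.array([*uv,1.])
    return C+r*(z-C[2])/r[2]
def proj(d,p):
    return cv2.projectPoints(np.array(p,float).reshape(-1,1,3),np.array(d['rvec'],float),np.array(d['tvec'],float),K(d),None)[0].reshape(-1,2)
def tri(a,ua,b,ub):
    P=[]
    for d in(a,b):
        R=cv2.Rodrigues(np.array(d['rvec'],float))[0]; P.append(K(d)@np.c_[R,np.array(d['tvec'],float).ravel()])
    X=cv2.triangulatePoints(P[0],P[1],np.array(ua,float).reshape(2,1),np.array(ub,float).reshape(2,1)); return (X[:3]/X[3]).ravel()
E
python3 - <<'E'
from h import *
for n in('top','side'):
    d=cam(n); cv2.imwrite(f'pics/{n}0.png',d['frame'])
    R=cv2.Rodrigues(np.array(d['rvec'],float))[0]; print(n,d['fx'],-R.T@np.array(d['tvec'],float).ravel())
o=ctrl.get_obs(); print(o)
E
```

```text
top 579.9591053459998 [509.13816128  41.52569384 876.65168659]
side 538.1637318468274 [322.57734425 427.13689781 665.90789765]
{'t': 0.1, 'qpos': array([ 1.12096501e+00,  4.23786920e-01,  1.63058629e+00, -2.04239074e-05,
        1.08862356e+00, -1.90111133e-02]), 'qvel': array([-0.00052691, -0.00088276, -0.00082452, -0.00153034,  0.0008606 ,
       -0.00160896]), 'joint_torque': array([-5.76994389e-04, -5.45616245e+01, -2.74324787e+01,  6.44065370e-02,
        1.89394358e-02, -1.84132483e-05]), 'ee_pos': array([260.79221022, 567.46945866, 240.97609225]), 'orientation': array([-6.71428711e-01, -3.06868777e+00,  2.15165660e-03]), 'ft_force': array([8.80365276e-01, 1.47144662e-04, 2.42208336e-01]), 'moment': array([-0.01554694, -0.05359517,  0.00973142]), 'grasp_force': 0.0, 'width': 87.83568970997771}
```

View pics/top0.png

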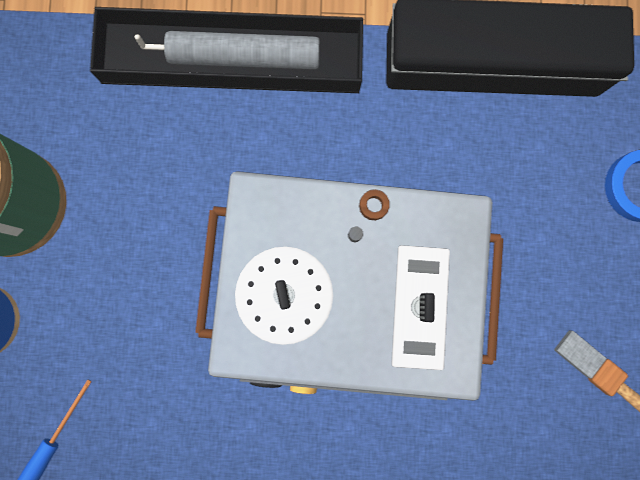

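View pics/side0.png

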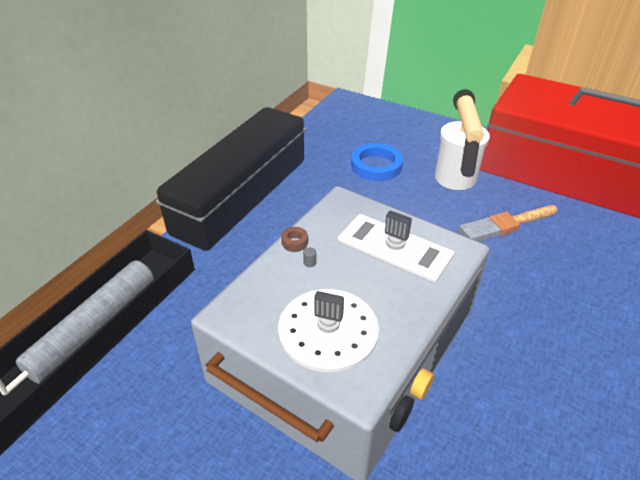

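The top view shows the round cover with its wing at about (283,294) and the oblong cover's wing at (427,307). In the side view they are at (329,306) and (398,226).

```bash
cat > m.py <<'E'
from h import *
def wing(d,x0,y0,x1,y1,th=75):
    g=d['frame'][y0:y1,x0:x1].max(axis=2); m=(g<th).astype(np.uint8)
    n,l,s,c=cv2.connectedComponentsWithStats(m); i=1+np.argmax(s[1:,4])
    cnt=max(cv2.findContours((l==i).astype(np.uint8),0,1)[0],key=cv2.contourArea)
    return cnt.reshape(-1,2)+[x0,y0], s[i]
E
python3 - <<'E'
from m import *
a=cam('top');b=cam('side')
ca,sa=wing(a,265,275,305,315);cb,sb=wing(b,310,288,350,325)
print(sa,sb,cv2.minAreaRect(ca.astype(np.int32)),cv2.minAreaRect(cb.astype(np.int32)))
# cover centre: white contour
for d,n,w in((a,'top',(225,235,345,355)),(b,'side',(270,280,390,375))):
    x0,y0,x1,y1=w;f=d['frame'][y0:y1,x0:x1];m=(f.min(axis=2)>225).astype(np.uint8)
    c=max(cv2.findContours(m,0,1)[0],key=cv2.contourArea); e=cv2.fitEllipse(cv2.convexHull(c)+np.array([x0,y0])); print(n,e)
    for z in(155,160,165):print(z,onplane(d,e[0],z))
def rr(d,x,y,w,h,s,n):return cv2.resize(d['frame'][y:y+h,x:x+w],None,fx=s,fy=s,interpolation=cv2.INTER_CUBIC)
cv2.imwrite('pics/c.png',np.hstack([rr(a,258,270,50,50,8,0),rr(b,305,285,50,50,8,0)]))
E
```

```text
Traceback (most recent call last):
  File "m.py", line 4, in wing
    n,l,s,c=cv2.connectedComponentsWithStats(m); i=1+np.argmax(s[1:,4])
                                                     ~~~~~~~~~^^^^^^^^^
ValueError: attempt to get argmax of an empty sequence
```

The mask came back empty where the picture showed a wing, so I'll see what changed.

```bash
python3 - <<'E'
from m import *
for n in('top','side'):
    d=cam(n);f=d['frame'];o=cv2.imread(f'pics/{n}0.png')
    R=cv2.Rodrigues(np.array(d['rvec'],float))[0]
    print(n,np.abs(f.astype(int)-o).mean(),f.dtype,f.shape,d['fx'],d['cx'],-R.T@np.array(d['tvec'],float).ravel(),f[294,283],o[294,283])
    cv2.imwrite(f'pics/{n}1.png',f)
cv2.imwrite('pics/both1.png',np.vstack([cv2.resize(cv2.imread(f'pics/{n}1.png'),(400,300)) for n in('top','side')]))
E
```

```text
top 0.9177061631944444 uint8 (480, 640, 3) 579.9591053459998 324.95110174814863 [509.13816128  41.52569384 876.65168659] [63 61 62] [64 62 62]
side 1.2459168836805556 uint8 (480, 640, 3) 538.1637318468274 310.792556574303 [322.57734425 427.13689781 665.90789765] [220 211 205] [219 208 200]
```

View pics/both1.png

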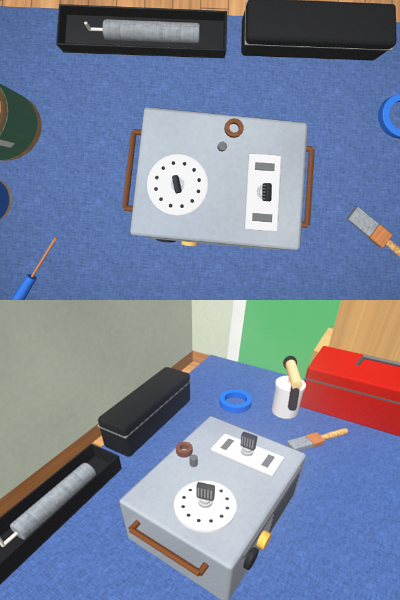

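The scene hasn't changed. The side-view wing is just lighter than the threshold, so I'll raise it.

```bash
python3 - <<'E'
from m import *
a=cam('top');b=cam('side')
ca,sa=wing(a,265,275,305,315,110);cb,sb=wing(b,310,288,350,325,110)
print(b['frame'][296:318:4,322:342:5].max(axis=2))
print(sa,sb,cv2.minAreaRect(ca.astype(np.int32)),cv2.minAreaRect(cb.astype(np.int32)))
for d,n,w in((a,'top',(225,235,345,355)),(b,'side',(270,280,390,375))):
    x0,y0,x1,y1=w;f=d['frame'][y0:y1,x0:x1];m=(f.min(axis=2)>225).astype(np.uint8)
    c=max(cv2.findContours(m,0,1)[0],key=cv2.contourArea); e=cv2.fitEllipse(cv2.convexHull(c)+np.array([x0,y0])); print(n,e)
    for z in(155,160,165):print(z,onplane(d,e[0],z))
def rr(d,x,y,w,h,s):return cv2.resize(d['frame'][y:y+h,x:x+w],None,fx=s,fy=s,interpolation=cv2.INTER_CUBIC)
cv2.imwrite('pics/c.png',np.hstack([rr(a,258,270,50,50,8),rr(b,305,285,50,50,8)]))
E
```

```text
[[100 101 102  92]
 [100 104 108 107]
 [159 159 149 127]
 [156 158 154 154]
 [159 159 159 154]
 [ 90 136 159 160]]
[ 10   5  15  29 293] [  5   4  29  29 438] ((282.4230651855469, 294.1153869628906), (28.63295555114746, 10.59027099609375), 78.69007110595703) ((328.30767822265625, 305.9615478515625), (30.39800262451172, 24.514516830444336), 11.309932708740234)
top ((283.3979187011719, 295.06683349609375), (96.69502258300781, 97.42999267578125), 34.35698699951172)
155 [515.43284149  70.51031161 155.        ]
160 [515.38922848  70.30949023 160.        ]
165 [515.34561547  70.10866885 165.        ]
side ((327.5862731933594, 329.42828369140625), (82.83073425292969, 100.54149627685547), 89.94081115722656)
155 [512.78559261  74.86976539 155.        ]
160 [510.92411964  78.31722759 160.        ]
165 [509.06264667  81.76468978 165.        ]
```

View pics/c.png

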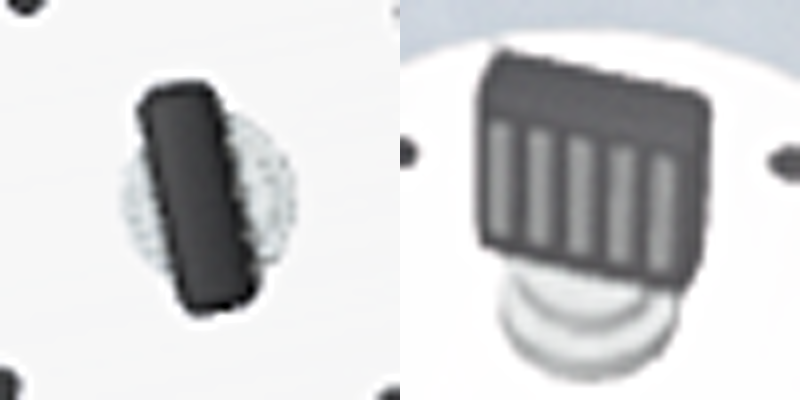

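Crop: the wing is clear in both views. Its bottom front edge in the side view runs from about (315,315.6) to (340.6,321.3). Next I'll work out the axis, height, yaw and the tool-frame move.

```bash
python3 - <<'E'
from m import *
from scipy.spatial.transform import Rotation as Ro
a=cam('top');b=cam('side')
for th in (90,110,150):
    ca,_=wing(a,265,275,305,315,th); (c,(w,h),an)=cv2.minAreaRect(ca.astype(np.int32))
    an=an if w>h else an+90
    u=np.array([np.cos(np.radians(an)),np.sin(np.radians(an))])
    p=onplane(a,c,209);q=onplane(a,np.array(c)+10*u,209)-p
    yaw=np.arctan2(q[1],q[0]);print(th,c,w,h,p,np.degrees(yaw))
n=np.array([-np.sin(yaw),np.cos(yaw)])
m=(327.8,318.4)
for z in(170,175,180):
    P=onplane(b,m,z);print(z,P,P[:2]-6*n,P[:2]+6*n)
for e in((315,315.6),(340.6,321.25)): print(onplane(b,e,175))
# box handy: mask white top circle size -> height
o=ctrl.get_obs();R=Ro.from_rotvec(o['orientation']).as_matrix();print(R,o['ee_pos'])
E
```

```text
90 (282.36395263671875, 294.2967224121094) 28.343616485595703 9.963211059570312 [515.80504422  69.55302296 209.        ] -164.70564789253612
110 (282.4230651855469, 294.1153869628906) 28.63295555114746 10.59027099609375 [516.01340556  69.49290407 209.        ] -166.63563579819038
150 (282.5352783203125, 294.1588134765625) 29.177148818969727 11.171918869018555 [515.96759396  69.36303083 209.        ] -165.41854098692315
170 [515.01628034  70.88406299 170.        ] [513.50574318  76.69080713] [516.5268175   65.07731885]
175 [513.07601142  74.47598839 175.        ] [511.56547426  80.28273253] [514.58654858  68.66924425]
180 [511.1357425   78.06791379 180.        ] [509.62520534  83.87465793] [512.64627966  72.26116965]
[528.06804451  78.43985862 175.        ]
[498.19896716  70.61681036 175.        ]
[[-9.08633017e-01  4.17595545e-01 -4.20150688e-05]
 [ 4.17595547e-01  9.08633010e-01 -1.10861135e-04]
 [-8.11883774e-06 -1.18277393e-04 -9.99999993e-01]] [260.95216815 567.84953426 241.63490156]
```

Request:
{"name": "arm_command", "arguments": {
  "series": [
    {"linear":[-0.0245,-0.0325,-0.006],"turn":0},
    {"linear":[-0.0245,-0.0325,-0.006],"turn":0},
    {"linear":[-0.0245,-0.0325,-0.006],"turn":0},
    {"linear":[-0.0245,-0.0325,-0.006],"turn":0},
    {"linear":[-0.0245,-0.0325,-0.006],"turn":0},
    {"linear":[-0.0245,-0.0325,-0.006],"turn":0},
    {"linear":[-0.0245,-0.0325,-0.006],"turn":0},
    {"linear":[-0.0245,-0.0325,-0.006],"turn":0},
    {"linear":[0,0,0],"turn":0},
    {"linear":[0,0,0],"turn":0}
  ],
  "jaw": 1
}}

```text
t: 1.5
ee_pos: [330.9, 249.5, 290.2]
orientation: [0.675, 3.067, 0.002]
ft_force: [0.1, 0.5, -0.6]
width: 87.9
grasp_force: 0.0
```

Request:
{"name": "arm_command", "arguments": {
  "series": [
    {"linear":[-0.0347,-0.0123,0],"turn":0},
    {"linear":[-0.0347,-0.0123,0],"turn":0},
    {"linear":[-0.0347,-0.0123,0],"turn":0},
    {"linear":[-0.0347,-0.0123,0],"turn":0},
    {"linear":[-0.0347,-0.0123,0],"turn":0},
    {"linear":[-0.0347,-0.0123,0],"turn":0},
    {"linear":[-0.0347,-0.0123,0],"turn":0},
    {"linear":[0,0,0],"turn":0.13},
    {"linear":[0,0,0],"turn":0.14},
    {"linear":[0,0,0],"turn":0.14}
  ]
}}

```text
t: 2.5
ee_pos: [515.8, 71.4, 289.0]
orientation: [-1.289, -2.864, 0.0]
ft_force: [-0.3, 0.2, 0.2]
width: 87.7
grasp_force: 0.0
```

Request:
{"name": "arm_command", "arguments": {
  "series": [
    {"linear":[0,0,0],"turn":0.14},
    {"linear":[0,0,0],"turn":0.14},
    {"linear":[0,0,0],"turn":0.14},
    {"linear":[0,0,0],"turn":0.14},
    {"linear":[0,0,0],"turn":0.14},
    {"linear":[0,0,0],"turn":0.14},
    {"linear":[0,0,0],"turn":0.14},
    {"linear":[0,0,0],"turn":0.14},
    {"linear":[0,0,0],"turn":0.14},
    {"linear":[0,0,0],"turn":0.14}
  ]
}}

```text
t: 3.5
ee_pos: [515.6, 71.8, 289.2]
orientation: [-2.831, -1.362, 0.0]
ft_force: [-0.0, 0.3, -0.3]
width: 87.8
grasp_force: 0.0
```

Request:
{"name": "arm_command", "arguments": {
  "series": [
    {"linear":[0,0,0],"turn":0.13},
    {"linear":[0,0,0],"turn":0.13},
    {"linear":[0,0,0],"turn":0.13},
    {"linear":[0,0,0],"turn":0.13},
    {"linear":[0,0,0],"turn":0.13},
    {"linear":[0,0,0],"turn":0},
    {"linear":[0,0,0],"turn":0}
  ]
}}

```text
t: 4.2
ee_pos: [515.4, 71.2, 289.3]
orientation: [-3.116, -0.4, 0.001]
ft_force: [-0.1, -0.2, 0.1]
width: 87.8
grasp_force: 0.0
```

```bash
python3 - <<'E'
from m import *
from scipy.spatial.transform import Rotation as Ro
b=cam('side');a=cam('top');o=ctrl.get_obs();R=Ro.from_rotvec(o['orientation']).as_matrix()
print(o['t'],o['ee_pos'],np.degrees(np.arctan2(R[1,0],R[0,0])),o['qpos'],R.T@(np.array([515.5,70,198])-o['ee_pos']))
tip=o['ee_pos']+R@[0,0,19]
print(proj(a,[o['ee_pos'],tip]),proj(b,[o['ee_pos'],tip]))
cv2.imwrite('pics/s2.png',np.vstack([a['frame'][180:400,180:500],b['frame'][130:400,180:500]]))
E
```

```text
4.3 [515.32733454  70.77082235 289.45614167] 14.56394026654599 [1.13556343e-01 2.12275766e-01 1.81364512e+00 8.43144205e-05
 1.11595558e+00 1.43012692e+00] [-1.98526329e-03  7.99969407e-01  9.14560543e+01]
[[277.80265153 293.8418016 ]
 [278.70697576 294.06661077]] [[329.41481189 244.01340821]
 [329.09843106 257.25334532]]
```

View pics/s2.png

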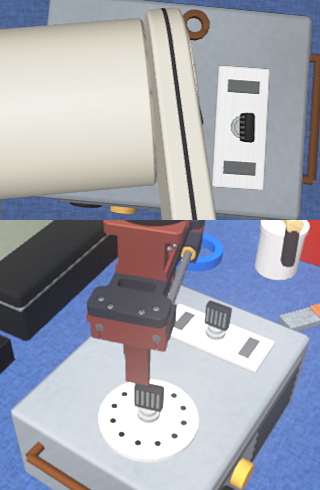

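Side view: the fingers are over the wing and aligned with it, and the brush screw at crop (218,318) is well clear. Going down.

Request:
{"name": "arm_command", "arguments": {
  "series": [
    {"linear":[0,0.0005,0.025],"turn":0},
    {"linear":[0,0,0.025],"turn":0},
    {"linear":[0,0,0.02],"turn":0},
    {"linear":[0,0,0.012],"turn":0},
    {"linear":[0,0,0.0085],"turn":0},
    {"linear":[0,0,0],"turn":0},
    {"linear":[0,0,0],"turn":0}
  ]
}}

```text
t: 5.0
ee_pos: [515.8, 69.7, 199.7]
orientation: [3.117, 0.393, 0.001]
ft_force: [-0.2, 0.1, 0.1]
width: 88.0
grasp_force: 0.0
```

```bash
python3 - <<'E'
from m import *
b=cam('side');o=ctrl.get_obs();print(o['t'],o['ee_pos'],o['ft_force'])
cv2.imwrite('pics/s3.png',cv2.resize(b['frame'][200:380,240:420],None,fx=3,fy=3,interpolation=cv2.INTER_CUBIC))
E
```

```text
5.05 [516.01242962  69.74127881 199.99627179] [ 0.30912875 -0.73743582  0.37214713]
```

View pics/s3.png

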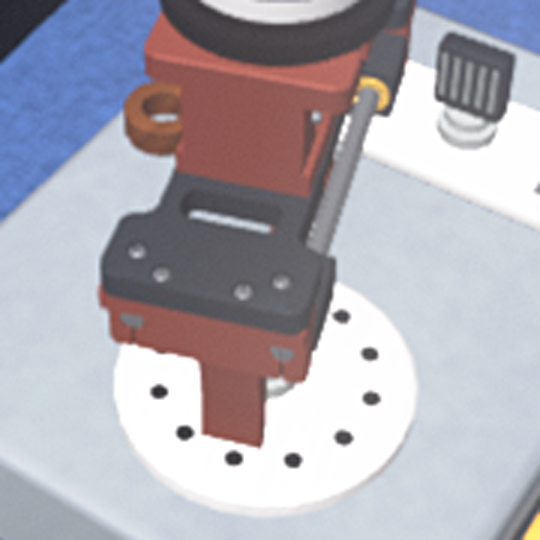

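The near finger stands in front of the boss, with its tip clear of the cover. The wing is between the fingers, so I'll close them.

Request:
{"name": "arm_command", "arguments": {
  "series": [
    {"linear":[0,0,0],"turn":0},
    {"linear":[0,0,0],"turn":0},
    {"linear":[0,0,0],"turn":0},
    {"linear":[0,0,0],"turn":0},
    {"linear":[0,0,0],"turn":0},
    {"linear":[0,0,0],"turn":0},
    {"linear":[0,0,0],"turn":0},
    {"linear":[0,0,0],"turn":0}
  ],
  "jaw": -1
}}

```text
t: 5.85
ee_pos: [515.3, 69.6, 199.1]
orientation: [3.117, 0.393, -0.0]
ft_force: [-0.5, 0.3, 0.4]
width: 27.3
grasp_force: 0.0
```

Request:
{"name": "arm_command", "arguments": {
  "series": [
    {"linear":[0,0,0],"turn":0},
    {"linear":[0,0,0],"turn":0},
    {"linear":[0,0,0],"turn":0},
    {"linear":[0,0,0],"turn":0},
    {"linear":[0,0,0],"turn":0}
  ]
}}

```text
t: 6.35
ee_pos: [515.3, 69.9, 199.2]
orientation: [-3.117, -0.393, 0.0]
ft_force: [-0.8, 2.7, 0.3]
width: 12.1
grasp_force: 30.0
```

Gripped across 12 mm. Pulling up 17 mm.

Request:
{"name": "arm_command", "arguments": {
  "series": [
    {"linear":[0,0,-0.003],"turn":0},
    {"linear":[0,0,-0.004],"turn":0},
    {"linear":[0,0,-0.004],"turn":0},
    {"linear":[0,0,-0.004],"turn":0},
    {"linear":[0,0,-0.002],"turn":0},
    {"linear":[0,0,0],"turn":0},
    {"linear":[0,0,0],"turn":0}
  ]
}}

```text
t: 7.05
ee_pos: [515.2, 69.9, 216.2]
orientation: [-3.117, -0.393, 0.0]
ft_force: [1.5, 4.9, -8.1]
width: 12.0
grasp_force: 30.0
```

The spring pulls with about 7–8 N and nothing is hard against the upper stop. Turning anticlockwise, which is negative about the downward tool z, and following the thread up.

Request:
{"name": "arm_command", "arguments": {
  "series": [
    {"linear":[0,0,-0.0002],"turn":-0.06},
    {"linear":[0,0,-0.0004],"turn":-0.12},
    {"linear":[0,0,-0.0004],"turn":-0.12},
    {"linear":[0,0,0],"turn":0}
  ]
}}

```text
t: 7.45
ee_pos: [515.4, 69.6, 217.1]
orientation: [3.023, 0.856, 0.0]
ft_force: [2.2, 4.1, -9.0]
width: 11.9
grasp_force: 30.0
```

```bash
python3 - <<'E'
from m import *
o=ctrl.get_obs();print(o['t'],o['ee_pos'],o['orientation'],o['ft_force'],o['moment'],o['width'],o['qpos'][5])
E
```

```text
7.45 [515.3601611   69.59574126 217.13450221] [3.02265801e+00 8.55897330e-01 1.93337826e-05] [ 2.22120622  4.08397627 -8.990747  ] [ 0.64149895 -0.25348359  0.05307403] 11.927139703241481 1.130381128664068
```

It turns freely. Carrying on towards the stop.

Request:
{"name": "arm_command", "arguments": {
  "series": [
    {"linear":[0,0,-0.0004],"turn":-0.12},
    {"linear":[0,0,-0.0004],"turn":-0.12},
    {"linear":[0,0,-0.0004],"turn":-0.12},
    {"linear":[0,0,-0.0004],"turn":-0.12},
    {"linear":[0,0,-0.0004],"turn":-0.12},
    {"linear":[0,0,-0.0004],"turn":-0.12},
    {"linear":[0,0,-0.0004],"turn":-0.12},
    {"linear":[0,0,0],"turn":-0.03},
    {"linear":[0,0,0],"turn":0}
  ]
}}

```text
t: 8.35
ee_pos: [516.0, 69.3, 220.1]
orientation: [2.384, 2.044, 0.001]
ft_force: [5.4, -0.0, -8.9]
width: 11.6
grasp_force: 30.0
```

```bash
python3 - <<'E'
from m import *
o=ctrl.get_obs();print(o['t'],o['ee_pos'],o['orientation'],o['ft_force'],o['moment'],o['width'],o['qpos'][5])
E
```

```text
8.35 [515.98902957  69.25851373 220.11543843] [2.38406470e+00 2.04373433e+00 9.83999997e-04] [ 5.39220009 -0.04568353 -8.90242595] [-0.04648201 -0.96557676  0.03834469] 11.623963305145017 0.26503037685070385
```

Request:
{"name": "arm_command", "arguments": {
  "series": [
    {"linear":[0,0,0],"turn":-0.03},
    {"linear":[0,0,0],"turn":-0.03},
    {"linear":[0,0,0],"turn":0}
  ]
}}

```text
t: 8.65
ee_pos: [516.0, 69.3, 220.1]
orientation: [2.323, 2.113, 0.001]
ft_force: [5.0, -0.0, -8.4]
width: 11.6
grasp_force: 30.3
```

```bash
python3 - <<'E'
from m import *
o=ctrl.get_obs();print(o['t'],o['ee_pos'],o['orientation'],o['ft_force'],o['moment'],o['width'],o['qpos'][5])
E
```

```text
8.65 [515.96457919  69.29409297 220.13698098] [2.32331059e+00 2.11307186e+00 1.23273292e-03] [ 4.95855098 -0.03985493 -8.43917014] [-0.07401491 -0.94755637 -0.6496362 ] 11.649545975361239 0.20586328443410842
```

The moment about z has risen to −0.65 Nm, which is the stop. Letting go.

Request:
{"name": "arm_command", "arguments": {
  "series": [
    {"linear":[0,0,0],"turn":0},
    {"linear":[0,0,0],"turn":0},
    {"linear":[0,0,0],"turn":0},
    {"linear":[0,0,0],"turn":0},
    {"linear":[0,0,0],"turn":0},
    {"linear":[0,0,0],"turn":0},
    {"linear":[0,0,0],"turn":0},
    {"linear":[0,0,0],"turn":0}
  ],
  "jaw": 1
}}

```text
t: 9.45
ee_pos: [515.4, 69.7, 220.0]
orientation: [2.319, 2.119, -0.0]
ft_force: [-0.8, 0.4, -0.1]
width: 72.6
grasp_force: 0.0
```

Request:
{"name": "arm_command", "arguments": {
  "series": [
    {"linear":[0,0,-0.01],"turn":0},
    {"linear":[0,0,-0.02],"turn":0},
    {"linear":[0,0,-0.03],"turn":0},
    {"linear":[0,0,-0.03],"turn":0},
    {"linear":[0,0,0],"turn":0},
    {"linear":[0,0,0],"turn":0}
  ]
}}

```text
t: 10.05
ee_pos: [515.6, 69.7, 310.9]
orientation: [2.318, 2.119, 0.002]
ft_force: [0.5, 0.2, 0.1]
width: 87.9
grasp_force: 0.0
```

```bash
python3 - <<'E'
from m import *
from scipy.spatial.transform import Rotation as Ro
b=cam('side');a=cam('top');o=ctrl.get_obs();R=Ro.from_rotvec(o['orientation']).as_matrix()
print(o['t'],o['ee_pos'],o['ft_force'],o['width'],np.degrees(np.arctan2(R[1,0],R[0,0])))
yaw=np.radians(15+69)
for s in(0.0,18,22):
    c=np.array([515.5,70,176+s]);u=np.array([np.cos(yaw),np.sin(yaw),0]);print(s,proj(b,[c-17*u,c+17*u,c-17*u+[0,0,36],c+17*u+[0,0,36]]).round(1).tolist())
cv2.imwrite('pics/s4.png',cv2.resize(b['frame'][200:380,240:420],None,fx=3,fy=3,interpolation=cv2.INTER_CUBIC))
E
```

```text
10.15 [514.67451494  69.55419959 309.19654123] [ 0.22144389 -0.27299714 -0.29584733] 88.08072192750372 84.84053158298445
0.0 [[336.2, 305.6], [319.3, 323.7], [337.0, 285.0], [319.5, 303.2]]
18 [[336.6, 295.5], [319.4, 313.6], [337.4, 274.1], [319.6, 292.2]]
22 [[336.7, 293.2], [319.4, 311.3], [337.5, 271.6], [319.6, 289.8]]
```

View pics/s4.png

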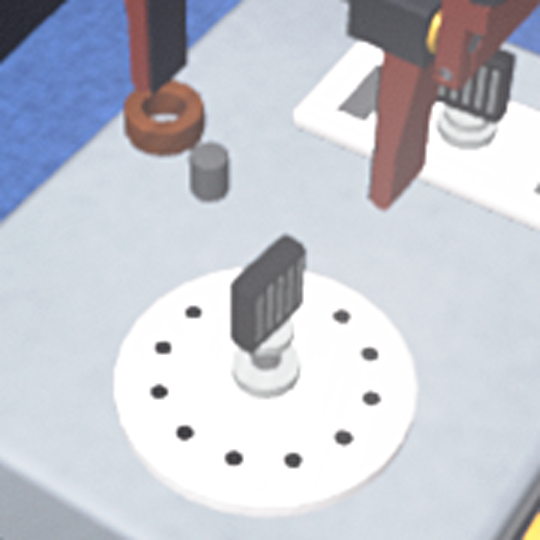

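The released wing stands raised, with its lower near corner at about (322,317). That fits a lift of about 18 mm, and the bare stem shows beneath it. It has turned about 69°, the brush screw is as it was, and the gripper is clear.

```bash
python3 -c "
from h import *
print(ctrl.close_job())"
```

```text
the job is handed in; nothing more can be done
None
```

The filter cover's wing screw was pulled up, turned anticlockwise to its stop and let go. It stays up, backed out by about 18 mm; the brush screw was not touched, and the job was handed in at about 10 s.

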